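# Close the jar and press its label holder home behind the rack lip

## Task

First turn the cap of the amber jar clockwise by its yellow bar until it is fully closed. Then take the label holder out of its wooden stand by its red tab, push it down behind the metal lip on the front of the jar's rack with the white card facing out, and finish while still holding it pressed fully home against the spring clip: do not let go. Leave the plane, the palm handle and the sliding bevel where they are.

Things in the scene. Friction and masses are not known exactly. Their poses are not given: they have to be found in the camera images.
- rack: Fixed wooden jar rack, 150 mm (its x) by 160 mm (its y), top board at 66 mm; origin on the bench under its middle, its -x side is the front and faces the robot. An amber jar is sunk in it, 25 mm behind the middle. On the front is a metal channel (see point slot).
- cap_grip (a point): Point on the axis of the jar's black cap (vertical axis through the jar), inside the upright yellow bar moulded on the cap: bar 50 mm long (its x), 12 mm thick (its y), its top 16 mm above this point and its foot (top of the cap, 56 mm across) 24 mm below. Its x axis runs along the bar.
- cap (a joint): Turn of the captive cap, rad: 0 = fully closed (against its stop, bar pointing front to back of the rack, in line with the two brass marks), grows counter-clockwise seen from above as it opens, at most 1.4. It stays where it is left; about 0.12 N m turns it. The cap does not rise or sink.
- slot (a point): Middle of the label channel at the height of the holder's lower edge when fully home (19 mm above the bench); axes as the rack. Channel 9 mm wide (x), 80 mm long (y) between end stops. Heights above this point: metal lip 29 mm, then a flare leaning 5 mm outward up to 37 mm; the front board behind is upright to 25 mm, then a bevel slopes 10 mm back up to the rack top at 47 mm.
- clip (a joint): Travel of the spring clip in the bottom of the channel, m: 0 = up (its top 8 mm above point slot), 0.008 = pressed fully down against its stop. It pushes back with 4 N at the top and 10 N fully down.
- holder_grip (a point): Middle of the red tab of the loose label holder, 72 mm above the holder's lower edge. Holder: upright grey plate 5 mm thick (x), 70 mm wide (y), 50 mm high, with a white card on its -x face; on top of it the red tab 12 mm thick (x), 26 mm wide (y), 44 mm high (from 22 mm below to 22 mm above this point). About 60 g. At home this point is 72 mm above point slot. It starts upright in a wooden stand.
- card (a point): Middle of the white card (58 x 24 mm) on the -x face of the holder, 3 mm in front of the middle of the plate; at home it faces away from the rack (toward the rack's -x).
- stand: Fixed dark wooden stand, 58 x 110 x 30 mm, origin under its middle; the holder stands upright in its slot (8 mm x 80 mm, open at the top, 22 mm deep, floor 8 mm above the bench).
- scraper_plane_mid (a point): Middle of a small black scraper plane, 42x137x71 mm, a bystander.
- palm_handle_mid (a point): Middle of a reddish wooden palm handle standing upright, 51 mm across, 85 mm high, a bystander.
- sliding_bevel_mid (a point): Middle of a sliding bevel lying on the bench, 24x125x20 mm, a bystander.
Not all that is in view belongs to the job. What is shaped like the part that bears holder_grip but purple or turquoise is not meant.

How it is judged:
On the way, in this order (a step that is already met when the one before it is completed fails the run):
1. the jar's cap is turned fully closed (value of joint cap below 0.12 rad), for 0.2 s.
2. the label holder is lifted out of its stand (value of joint cap below 0.12 rad and z of holder_grip in the frame of stand above 0.105 m and contact force between the fingers and holder above 1 N), for 0.1 s.
3. the label holder is pressed home behind the lip (value of joint clip above 0.0055 m and contact force between holder and clip above 3 N and contact force between the fingers and holder above 2 N and x of holder_grip in the frame of slot between -0.008 and 0.008 m and y of holder_grip in the frame of slot between -0.012 and 0.012 m and z of holder_grip in the frame of slot below 0.0835 m and x of card in the frame of slot below 0 m and angle between holder_grip's own z axis and vertical below 0.15 rad), for 0.3 s.
At the end, for the whole second after the job is handed in: Cap within 0.12 rad of fully closed; the holder upright behind the lip with the card facing out (middle within 12 mm along the channel), pressed at least 5.5 mm down on the 8 mm spring clip with over 3 N, still held by the fingers and at rest (all of step 3 and value of joint cap below 0.12 rad and angle between the x axis of holder_grip and the x axis of slot, either way round below 0.2 rad and linear speed of holder below 0.02 m/s); the arm keeps its last pose, push and grip.
It fails at once if the scraper plane is knocked away from its place (distance of scraper_plane_mid from where it was at the start of the episode above 0.03 m).
It fails at once if the palm handle is knocked away from its place (distance of palm_handle_mid from where it was at the start of the episode above 0.03 m).
It fails at once if the sliding bevel is knocked away from its place (distance of sliding_bevel_mid from where it was at the start of the episode above 0.03 m).
It also fails if it takes over 48 s, if anything falls off the work surface, if the arm or the gripper's body presses on something with over 40 N, if the wrist force passes 120 N, or if a joint passes its speed limit or range.

## Robot

A 7-joint arm with a two-finger parallel gripper is mounted at the origin on a cart in front of the work surface, level with it; the furniture and walls round the work are solid. World frame = base frame: x ahead of the robot, y to its left, z up, the work surface at z = 0. Lengths are in m, angles in rad, forces in N, time in s.
With the tool pointing down it reaches from about 0.425 to 0.875 m from the base axis. Payload 4.7 kg.
Tool frame: the origin (TCP) lies on the centre line of the jaws, within the pads' length; the fingertips stand 14 mm ahead of it and the grasp point (between the pads) lies 5 mm behind it; z points along the fingers, y is the direction in which the jaws open and shut (so a half turn about z gives the same grasp; the last joint's range is limited). The gripper opens to 87 mm and grips with 3 to 60 N. Pads are 19 mm wide; open, the fingers measure 117 mm over their backs; the gripper's body (75 mm by 190 mm) begins 51 mm behind the grasp point.
Start: joints at [1.267, 0.321, -0.07, 1.45, 0.023, 1.371, -0.057], TCP at [0.203, -0.617, 0.237] pointing down, gripper open.
Joint ranges: [-2.86, 2.86], [-0.3, 2.09], [-1.38, 1.24], [0.06, 2.45], [-1.56, 4.7], [0.09, 2.05], [-2.69, 2.69]. Speed limits (rad/s): [2.57, 2.57, 3.14, 3.14, 3.14, 3.14, 3.14].

## Interface

Orientations are given as a rotation vector (axis times angle).
In Python, from bench import ctrl gives the robot as it stands. The module is installed in compiled form; this text tells all that it offers.
- The arm moves only by the tool step_arm, never from a script. Its argument "plan" is a list of rows, each a list of 3 entries, a list of its own where there are three numbers: the turn, a rotation vector about the tool's x, y, z in rad, then the shift along the tool's x, y, z in m, then the closure in counts, from 0 (fully open) to 255 (shut). In form: [[[rx, ry, rz], [x, y, z], hand], ...]. A call has exactly 10 rows; each row is the pose to reach, as a shift and turn from the pose commanded when the call began, along the tool's axes at that moment; what a row does not reach only later rows make up. A row lasts 1/8 s, in which the tool goes at most 62.5 mm and 10.7 degrees, less where a joint would pass 70% of its speed; a pose out of reach is approached as far as the arm can. A call with a gripper value outside its range is refused whole. The fingers move at their own pace and stop on an object; "squeeze" is the grip in N (left out, the last holds). Time passes only in rows, so rows that repeat a pose let the fingers close, or fill a call up. It gives the time, the measured TCP pose, the force and the opening at its end, in the units of the state.
- ctrl.get_state(): the state, without advancing time (a new reading comes with each control period).
- ctrl.get_image(name): name is "scene" or "top"; returns the picture (384x512x3 uint8, red, green, blue); there is no depth.
- ctrl.calibration(name): a dict with "fov_y" (degrees; the focal length in pixels is half the picture's height over the tangent of half this angle, whatever the lens; pixels are square), "cx", "cy" (the principal point, pixels), "rvec" (rotation vector, rad) and "tvec" (3), from world to camera coordinates, as OpenCV has them. Camera axes: x right, y down, z forward; pixel columns grow to the right and rows downward; lengths in m; the calibration is good to about 2 mm. A picture is of the moment at which its call begins. calibration takes no time and is no camera call.
- ctrl.close_job(): hands the job in, once; it reports no verdict.
Trained networks look in the newest picture that a camera, given by its name, has taken for a name from the list of things; names that differ only in an ending like _2 or _b are one class to them, and where a whole thing is asked for, a point or a joint stands for the part that bears it (a point fixed in the world has none). Each returns a list of dicts, best first, with "score" (0 to 1); they miss things now and then, are a little off and sometimes report something else, mostly with a low value. They report only what shows in the picture. A call takes as long as a camera call. They do not tell look-alikes from the thing itself.
- ctrl.cut_out(camera, label): "pixels" (384x512 bool, what is visible of it) and "rect" ([left, top, width, height] in pixels, round what is visible of it).
The state is a dict: "time": time; "joint_positions": joint angles; "qd": joint speeds; "joint_torque": joint torques, N m; "position": TCP position; "tool_rot": TCP orientation; "ft_force": force on the tool from outside, world axes, zero at the start; "torque": the same for the moment, N m; "grip_width": opening from 0.0 (shut) to 1.0 (fully open).
Only numpy, scipy, OpenCV 4.12 (cv2) and the standard library are available. Lean on these libraries where they do the work, as an engineer would, in place of code of your own. Each camera call takes 0.05 s, during which the arm holds its last target.

## Working session

There is one attempt and no reset: what is moved stays moved. The work goes in short steps, Python scripts to look and compute and a tool call to move; the robot and the scene stay as the last step left them, time stands still between calls to the robot, and variables do not carry over. Pictures are saved under pics/ and viewed, and the job is handed in when it is done.

Besides the shell and the picture viewer there is one more tool, called after "Emit:" as a command line: name --argument value ..., lists and objects as JSON in quotes. step_arm: Moves the arm, as the interface text tells. Its arguments: {"type":"object","properties":{"plan":{"type":"array"},"squeeze":{"type":"number"}},"required":["plan"]}

```bash
mkdir -p pics
python3 - <<'E'
from bench import ctrl
import cv2,numpy as np
s=ctrl.get_state()
print({k:np.round(v,4).tolist() for k,v in s.items()})
for n in("scene","top"):
    im=ctrl.get_image(n); cv2.imwrite(f"pics/{n}0.png",cv2.resize(im[:,:,::-1],(800,600),interpolation=cv2.INTER_CUBIC)); c=ctrl.calibration(n); print(n,c)
    np.save(f"{n}0.npy",im)
E
```

```text
{'time': 0.0, 'joint_positions': [1.2671, 0.3219, -0.0701, 1.4517, 0.0226, 1.3708, -0.0569], 'qd': [-0.0013, -0.0006, 0.0007, 0.0005, 0.0009, -0.0007, 0.0002], 'joint_torque': [-0.0005, -49.1295, -0.4046, -31.253, -0.0641, 0.0437, 0.0002], 'position': [0.2029, -0.617, 0.2354], 'tool_rot': [-3.1002, -0.4968, 0.0006], 'ft_force': [0.2338, -0.2593, 0.0387], 'torque': [-0.061, -0.0004, 0.0434], 'grip_width': 0.9979}
scene {'fov_y': 55.46618549178892, 'cx': 254.13956668932724, 'cy': 193.79979480973003, 'rvec': array([ 0.70908958, -2.61270826,  1.14354793]), 'tvec': array([0.38802702, 0.35749216, 0.74245982])}
top {'fov_y': 50.26795454621727, 'cx': 250.28014543971494, 'cy': 200.31823135979528, 'rvec': array([ 2.10006427, -2.15524625,  0.16162506]), 'tvec': array([-0.15090294,  0.54862909,  1.44050236])}
```

View pics/scene0.png

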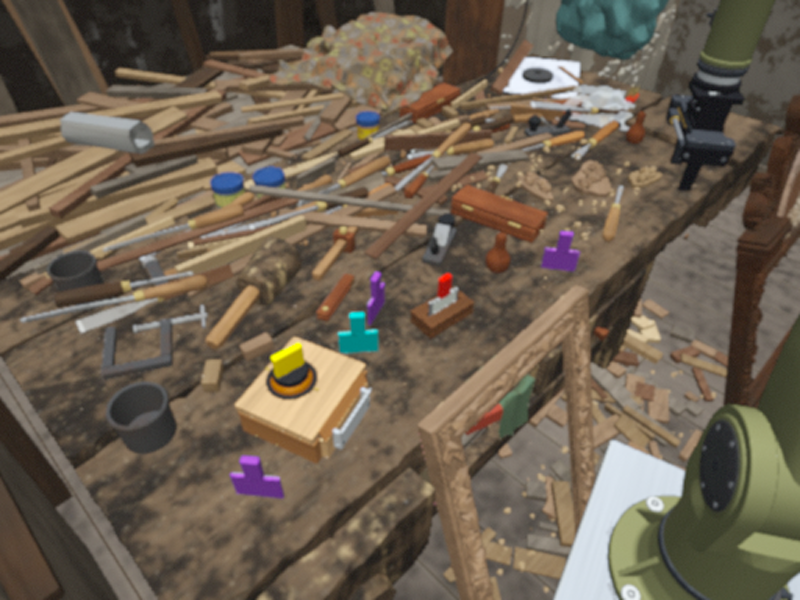

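View pics/top0.png

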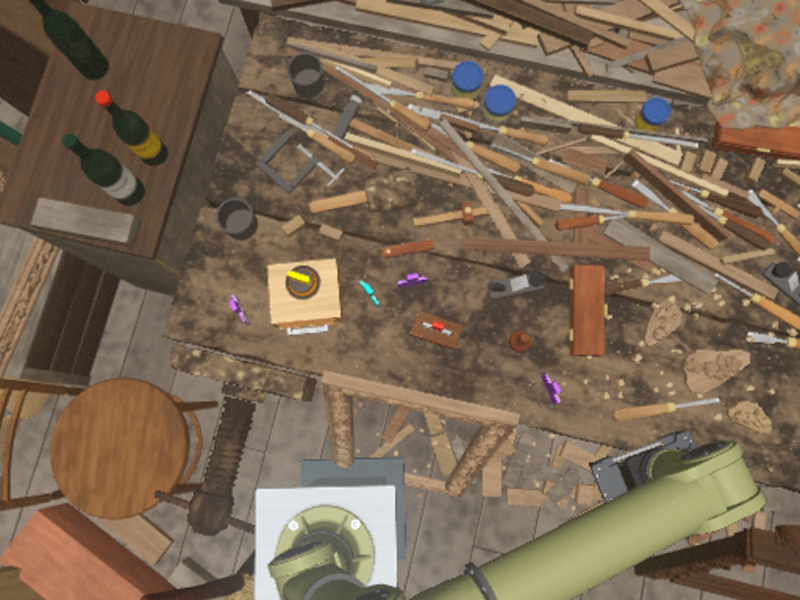

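The scene view has the rack at about (305,400) with its yellow bar at (288,358). The red tab is at (445,287) in the dark stand. The purple and turquoise look-alikes are at (375,295), (560,250), (257,478) and (358,333). Next I'll get the network cut-outs and triangulate.

```bash
cat > h.py <<'E'
from bench import ctrl
import cv2,numpy as np
from scipy.optimize import least_squares
from scipy.spatial.transform import Rotation as R
def cam(n):
    c=ctrl.calibration(n); f=192/np.tan(np.radians(c["fov_y"])/2)
    K=np.array([[f,0,c["cx"]],[0,f,c["cy"]],[0,0,1.]])
    return K,np.array(c["rvec"]),np.array(c["tvec"])
C={n:cam(n) for n in("scene","top")}
def proj(n,P):
    K,r,t=C[n]; return cv2.projectPoints(np.asarray(P,float).reshape(-1,3),r,t,K,None)[0].reshape(-1,2)
def tri(a,b):
    P=[K@np.c_[cv2.Rodrigues(r)[0],t] for K,r,t in (C["scene"],C["top"])]
    X=cv2.triangulatePoints(P[0],P[1],np.float64(a).reshape(2,1),np.float64(b).reshape(2,1)); return (X[:3]/X[3]).ravel()
def ray(n,uv,z):
    K,r,t=C[n]; Rm=cv2.Rodrigues(r)[0]; o=-Rm.T@t; d=Rm.T@np.linalg.inv(K)@np.array([uv[0],uv[1],1.]); return o+d*(z-o[2])/d[2]
E
python3 - <<'E'
from h import *
for n in C:
    K,r,t=C[n]; print(n,"cam pos",-cv2.Rodrigues(r)[0].T@t)
import pickle
out={}
for n in("scene","top"):
    for l in("rack","cap_grip","cap","holder_grip","card","stand","scraper_plane_mid","palm_handle_mid","sliding_bevel_mid"):
        try:
            d=ctrl.cut_out(n,l)
        except Exception as e: print(n,l,e); continue
        out[n,l]=d
        for q in d[:6]:
            m=q["pixels"]; v,u=np.nonzero(m); print(n,l,round(q["score"],2),np.round(q["rect"],1),m.sum(),np.round([u.mean(),v.mean()],1))
pickle.dump(out,open("cut.pkl","wb"))
print(ctrl.get_state()["time"])
E
```

```text
scene cam pos [0.18824287 0.45837268 0.76424557]
top cam pos [ 0.29837958 -0.18376746  1.50864567]
scene rack 0.9 [151.9 216.7  82.8  80.6] 4520 [196.3 255.6]
scene cap_grip 0.57 [175.6 217.6  20.6  29.6] 522 [185.6 234.2]
scene cap 0.87 [171.5 218.7  25.9  30.7] 522 [185.3 234.5]
scene holder_grip 0.88 [148.3 291.4  32.8  27.8] 545 [164.1 306.6]
scene holder_grip 0.8 [273.2 173.1  21.   30.2] 307 [283.9 188. ]
scene holder_grip 0.59 [346.1 145.8  25.7  26.3] 348 [359.3 162.4]
scene holder_grip 0.57 [216.7 199.9  26.   25.6] 469 [229.2 214.8]
scene holder_grip 0.52 [236.1 174.3   7.4  33.7] 223 [240.5 188.7]
scene holder_grip 0.27 [150.6 217.3  84.8  80.2] 4582 [196.4 255.6]
scene card 0.94 [346.8 148.4  22.3  24.9] 357 [359.6 161.9]
scene card 0.91 [148.6 292.6  33.6  26.8] 589 [163.7 306.5]
scene card 0.84 [215.6 198.7  27.2  28.8] 500 [229.3 215. ]
scene card 0.8 [234.2 173.7  10.6  34.7] 237 [240.4 189.9]
scene card 0.5 [273.6 176.7  20.9  22.3] 308 [283.8 187.6]
scene stand 0.66 [263.6 185.8  41.5  30.1] 583 [282.8 201.5]
scene scraper_plane_mid 0.85 [270.7 135.8  22.   33.6] 41
[... 537 characters left out ...]
der_grip 0.38 [188.3 170.5  13.   17.5] 203 [192.5 179.2]
top card 0.63 [347.5 236.4  11.4  24.5] 132 [353.1 248.6]
top card 0.54 [254.9 174.3  19.6  11. ] 107 [263.8 179.7]
top card 0.53 [231.6 181.6   6.7   5.5] 25 [234.9 185. ]
top card 0.52 [270.9 206.   14.9  11.7] 81 [279.7 209.4]
top card 0.48 [151.8 191.7   5.1  10. ] 40 [151.2 195.2]
top scraper_plane_mid 0.69 [309.9 172.9  36.9  19.8] 399 [330.5 182.2]
top scraper_plane_mid 0.52 [186.8 172.2  12.6  13. ] 206 [192.7 179.4]
top palm_handle_mid 0.75 [170.7 166.4  50.4  48.6] 2030 [194.9 189.4]
top palm_handle_mid 0.45 [323.9 211.8  16.8  12.6] 170 [332.8 218.3]
top sliding_bevel_mid 0.59 [246.8 152.3  32.5  11.7] 257 [260.7 158.8]
1.0
```

Run:
```python
import cv2,numpy as np
s=np.load("scene0.npy")[:,:,::-1];t=np.load("top0.npy")[:,:,::-1]
def crop(im,x,y,w,h,k): return cv2.resize(im[y:y+h,x:x+w],None,fx=k,fy=k,interpolation=cv2.INTER_CUBIC)
a=crop(s,140,210,100,90,4);b=crop(t,165,160,65,60,6);c=crop(s,255,165,60,55,6);d=crop(t,255,190,50,40,8)
W=np.zeros((600,800,3),np.uint8)
W[0:360,0:400]=a;cv2.imwrite("pics/c1.png",np.vstack([np.hstack([cv2.resize(a,(400,300)),cv2.resize(b,(400,300))]),np.hstack([cv2.resize(c,(400,300)),cv2.resize(d,(400,300))])]))
```

```text
(no output)
```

View pics/c1.png

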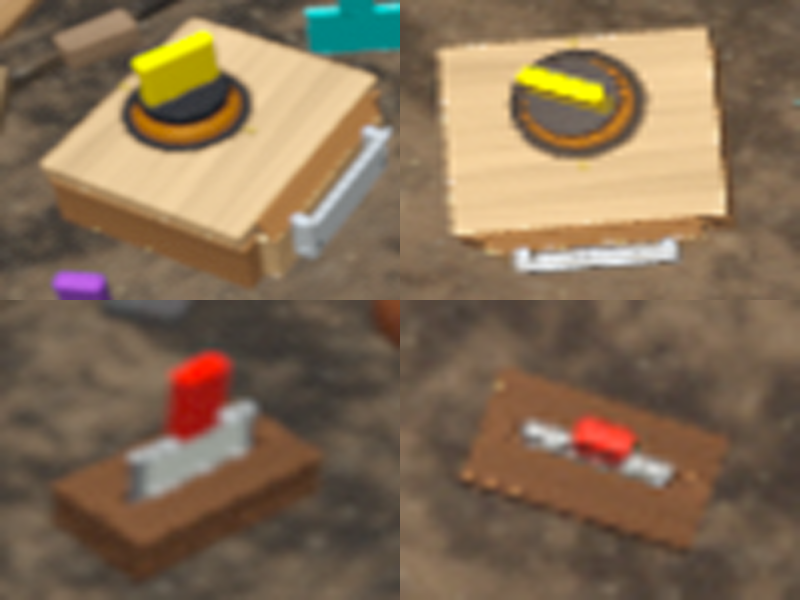

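Run:
```python
import cv2,numpy as np
s=np.load("scene0.npy")[:,:,::-1];t=np.load("top0.npy")[:,:,::-1]
a=cv2.resize(s[170:200,268:300],(800,600)[:2] if 0 else (640,600),interpolation=cv2.INTER_NEAREST);cv2.imwrite("pics/c2.png",a)
b=cv2.resize(t[202:217,268:292],(768,480),interpolation=cv2.INTER_NEAREST);cv2.imwrite("pics/c3.png",b)
b=cv2.resize(s[270:310,145:185],(600,600),interpolation=cv2.INTER_NEAREST);cv2.imwrite("pics/c4.png",b)
```

```text
(no output)
```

View pics/c2.png

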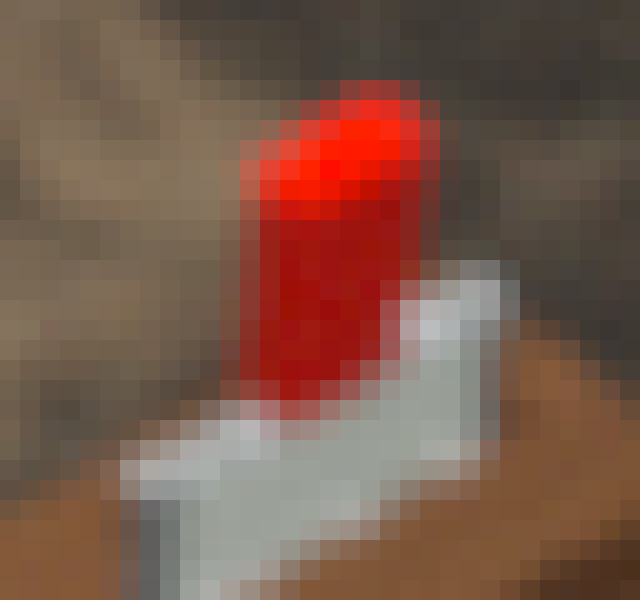

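View pics/c3.png

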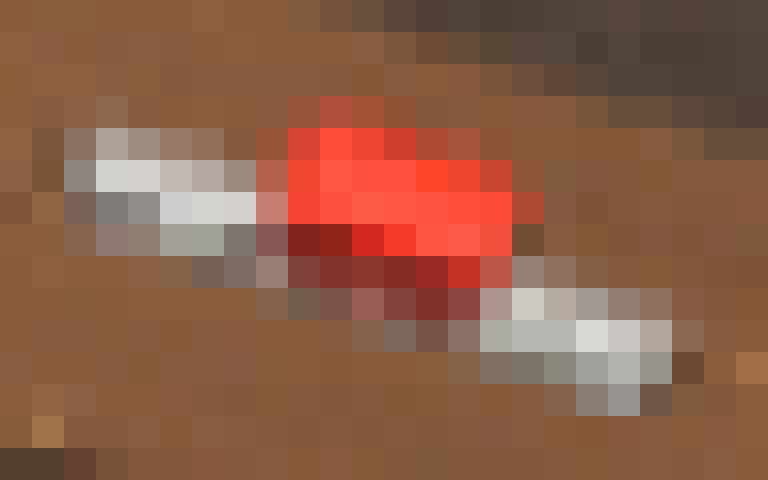

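```bash
cat >> h.py <<'E'
def cs(u,v): return ((u+.5)/4-.5+140,(v+.5)*.3-.5+210)
def ct(u,v): return ((u-400+.5)*65/400-.5+165,(v+.5)*.2-.5+160)
def hs(u,v): return ((u+.5)*60/400-.5+255,(v-300+.5)*55/300-.5+165)
def ht(u,v): return ((u-400+.5)*50/400-.5+255,(v-300+.5)*40/300-.5+190)
E
python3 - <<'E'
from h import *
pr={"back-left(+x+y)":((42,163),(438,48)),"back-right(+x,-y)":((197,20),(708,28)),"front-right":((378,78),(728,215)),"front-left":((250,240),(452,235)),
"liptopR":((387,130),(678,243)),"liptopL":((296,222),(515,252)),"barfar":((212,33),(604,100)),"barnear":((135,62),(520,75))}
P={}
for k,(a,b) in pr.items():
    X=tri(cs(*a),ct(*b)); P[k]=X; print(k,np.round(X,4),np.round(proj("scene",X)[0]-cs(*a),1),np.round(proj("top",X)[0]-ct(*b),1))
p=list(P.values())
for i,j in((0,1),(1,2),(2,3),(3,0),(4,5),(6,7)): d=p[j]-p[i];print(i,j,np.linalg.norm(d).round(4),np.degrees(np.arctan2(d[1],d[0])).round(1))
pr={"tabtop":((208,362),(605,435)),"standNearR":((140,580),(465,480)),}
for k,(a,b) in pr.items(): X=tri(hs(*a),ht(*b)); print(k,np.round(X,4),np.round(proj("scene",X)[0]-hs(*a),1),np.round(proj("top",X)[0]-ht(*b),1))
E
```

```text
back-left(+x+y) [0.6643 0.1215 0.0615] [-0.1 -0. ] [0.  0.1]
back-right(+x,-y) [ 0.6747 -0.0388  0.0589] [-0.5 -0.1] [0.1 0.2]
front-right [ 0.5368 -0.0487  0.059 ] [-0.1 -0. ] [0. 0.]
front-left [0.524  0.1114 0.0606] [-1.5 -0.4] [0.3 0.7]
liptopR [ 0.5165 -0.0187  0.043 ] [-1.7 -0.4] [0.4 0.9]
liptopL [0.5145 0.078  0.0456] [-0.5 -0.1] [0.1 0.3]
barfar [0.6093 0.0144 0.1273] [0.6 0.1] [-0.2 -0.3]
barnear [0.6279 0.0614 0.1309] [0.8 0.2] [-0.2 -0.4]
0 1 0.1607 -86.3
1 2 0.1382 -175.9
2 3 0.1606 94.6
3 0 0.1408 4.1
4 5 0.0967 91.2
6 7 0.0507 68.4
tabtop [ 0.5052 -0.2693  0.1031] [-0.5 -0.1] [0.1 0.3]
standNearR [ 0.5003 -0.2097 -0.0033] [-0.4 -0.1] [0.1 0.2]
```

```bash
cat > fit.py <<'E'
from h import *
def pose(p,L): c,s=np.cos(p[2]),np.sin(p[2]); L=np.asarray(L,float); return np.c_[p[0]+c*L[:,0]-s*L[:,1],p[1]+s*L[:,0]+c*L[:,1],L[:,2]]
def fit(L,us,ut,p0,use="both"):
    us,ut=np.array(us),np.array(ut)
    def f(p):
        X=pose(p,L); r=[]
        if use!="top": r.append((proj("scene",X)-us).ravel())
        if use!="scene": r.append((proj("top",X)-ut).ravel())
        return np.concatenate(r)
    s=least_squares(f,p0); return s.x,f(s.x).reshape(-1,2)
E
python3 - <<'E'
from fit import *
L=[(.075,.08,.066),(.075,-.08,.066),(-.065,-.08,.066),(-.065,.08,.066)]
us=[cs(*q) for q in((42,163),(197,20),(378,78),(250,240))]; ut=[ct(*q) for q in((438,48),(708,28),(728,215),(452,235))]
for u in("both","scene","top"):
    p,r=fit(L,us,ut,[.6,.04,.07],u); print(u,np.round(p,4),np.degrees(p[2]),"\n",np.round(r,1).tolist()); 
    print(" jar",pose(p,[(.025,0,0)])," slot",pose(p,[(-.0795,0,0)]))
E
```

```text
both [0.5921 0.0375 0.073 ] 4.183569394819182 
 [[0.2, -0.2], [-0.7, -1.2], [0.8, -0.8], [-1.1, -0.9], [-0.6, 0.6], [-0.6, 0.3], [-0.6, 0.8], [-0.3, 1.2]]
 jar [[0.61701877 0.03936695 0.        ]]  slot [[0.51279722 0.03174344 0.        ]]
scene [0.5903 0.0391 0.0758] 4.342317625985489 
 [[0.4, 0.6], [-0.6, -0.6], [1.0, -0.2], [-0.8, -0.0]]
 jar [[0.61518728 0.04097388 0.        ]]  slot [[0.51098725 0.03306164 0.        ]]
top [0.5947 0.0356 0.0669] 3.832513245130019 
 [[0.1, -0.2], [0.0, -0.3], [-0.2, 0.2], [0.1, 0.3]]
 jar [[0.6196445  0.03728684 0.        ]]  slot [[0.51537819 0.03030205 0.        ]]
```

Run:
```python
from fit import *
L=[(.029,.055,.03),(.029,-.055,.03),(-.029,-.055,.03),(-.029,.055,.03)]
us=[hs(*q) for q in((52,487),(215,400),(322,455),(140,545))]; ut=[ht(*q) for q in((505,370),(728,437),(690,547),(462,480))]
for u in("both","scene","top"):
    p,r=fit(L,us,ut,[.5,-.25,-.37],u); print(u,np.round(p,4),np.degrees(p[2]),"\n",np.round(r,1).tolist()); 
X=tri((284.5,177),(280.03,207.5));print("tabtop tri",X,proj("top",X),[ray("scene",(284.5,177),.102),ray("top",(280.03,207.5),.102)])
# frame top bar corners
s=.64
for a,b in(((575,292),(519,413)),((428,428),(325,376))): X=tri(np.array(a)*s,np.array(b)*s);print("frame",X,proj("scene",X)-np.array(a)*s)
```

```text
both [ 0.5069 -0.2663 -0.3246] -18.599791888289825 
 [[-0.2, -0.4], [2.0, -0.6], [-0.2, -1.0], [0.4, -0.3], [-1.5, -0.4], [-0.5, -0.6], [-0.2, -0.1], [-0.7, -0.0]]
scene [ 0.5071 -0.2634 -0.3084] -17.67173658946989 
 [[-0.6, 0.4], [1.2, -0.2], [-0.8, -0.7], [0.2, 0.4]]
top [ 0.5059 -0.2688 -0.3437] -19.69019444021071 
 [[-0.5, -0.3], [0.3, -0.0], [0.3, 0.4], [-0.1, -0.1]]
tabtop tri [ 0.5071225  -0.26869865  0.09844584] [[280.04547826 207.54454487]] [array([ 0.50521492, -0.26485072,  0.102     ]), array([ 0.50675407, -0.26843666,  0.102     ])]
frame [ 0.30631499 -0.45425299  0.01065844] [[-0.75134674 -0.19936948]]
frame [ 0.40198632 -0.00906351  0.02940119] [[-0.84675412 -0.214449  ]]
```

```bash
cat > go.py <<'E'
import sys,numpy as np
# usage: cur x y z yawdeg  goal x y z yawdeg ; yaw = azimuth of tool y ; tool down
def rel(c,g):
    a=np.radians(c[3]); ty=np.array([np.cos(a),np.sin(a),0]); tx=np.array([-np.sin(a),np.cos(a),0]); tz=np.array([0,0,-1.])
    d=np.array(g[:3])-np.array(c[:3]); return np.round([d@tx,d@ty,d@tz],4), round(-np.radians(g[3]-c[3]),4)
if __name__=="__main__":
    v=[float(x) for x in sys.argv[1:]]; print(rel(v[:4],v[4:]))
E
python3 go.py .203 -.617 .237 -71.8  .45 -.225 .24 -50
python3 - <<'E'
from h import *
print(ray("top",(332.8,218.3),.05),ray("top",(330,182),.04),ray("top",(260.7,158.8),.02))
E
```

```text
(array([ 0.3571, -0.2952, -0.003 ]), np.float64(-0.3805))
[ 0.47033876 -0.45856237  0.05      ] [ 0.60516059 -0.45796302  0.04      ] [ 0.7054303  -0.20771704  0.02      ]
```

Emit:
step_arm --plan '[[[0,0,-0.08],[0.036,-0.03,0],0],[[0,0,-0.16],[0.08,-0.066,0],0],[[0,0,-0.24],[0.124,-0.102,-0.003],0],[[0,0,-0.32],[0.168,-0.138,-0.003],0],[[0,0,-0.38],[0.212,-0.175,-0.003],0],[[0,0,-0.38],[0.256,-0.211,-0.003],0],[[0,0,-0.38],[0.3,-0.248,-0.003],0],[[0,0,-0.38],[0.334,-0.276,-0.003],0],[[0,0,-0.38],[0.357,-0.295,-0.003],0],[[0,0,-0.38],[0.357,-0.295,-0.003],0]]' --squeeze 40

```text
time: 2.25
position: [0.4514, -0.2231, 0.2399]
tool_rot: [2.949, 1.082, 0.001]
ft_force: [0.0, -0.4, 0.2]
grip_width: 0.999
```

```bash
python3 - <<'E'
from h import *
s=ctrl.get_state(); M=R.from_rotvec(s["tool_rot"]).as_matrix(); print(s["time"],s["position"],np.degrees(np.arctan2(M[1,1],M[0,1])),M[:,2],np.round(s["joint_positions"],2),s["ft_force"])
E
python3 go.py .45 -.225 .24 -50  .617 .039 .20 -21.6
```

```text
2.25 [ 0.4514227  -0.22307288  0.23990287] -49.70791210384776 [ 8.50118238e-04  8.93420560e-05 -9.99999635e-01] [ 0.86  0.03 -0.46  1.79  0.01  1.33 -0.47] [ 0.0219216  -0.39725225  0.21303002]
(array([ 0.2976, -0.0949,  0.04  ]), np.float64(-0.4957))
```

Emit:
step_arm --plan '[[[0,0,-0.09],[0.035,-0.011,0],0],[[0,0,-0.18],[0.075,-0.024,0],0],[[0,0,-0.27],[0.115,-0.037,0.01],0],[[0,0,-0.36],[0.155,-0.05,0.02],0],[[0,0,-0.45],[0.195,-0.062,0.03],0],[[0,0,-0.496],[0.235,-0.075,0.04],0],[[0,0,-0.496],[0.275,-0.088,0.04],0],[[0,0,-0.496],[0.2976,-0.0949,0.04],0],[[0,0,-0.496],[0.2976,-0.0949,0.04],0],[[0,0,-0.496],[0.2976,-0.0949,0.04],0]]'

```text
time: 3.5
position: [0.6168, 0.0358, 0.1992]
tool_rot: [2.6, 1.762, -0.003]
ft_force: [0.1, -0.8, -0.1]
grip_width: 1.002
```

```bash
cat > look.py <<'E'
from h import *
import sys
# look.py tag  X Y Z  half-size(px)
tag=sys.argv[1]; P=[float(x) for x in sys.argv[2:5]]; hw=int(sys.argv[5])
s=ctrl.get_state(); M=R.from_rotvec(s["tool_rot"]).as_matrix(); print(s["time"],np.round(s["position"],4),"yaw",round(np.degrees(np.arctan2(M[1,1],M[0,1])),2),np.round(M[:,2],3),"q",np.round(s["joint_positions"],2),"F",np.round(s["ft_force"],2),np.round(s["torque"],3),"w",round(s["grip_width"],3))
o=[]
for n in("scene","top"):
    im=ctrl.get_image(n); np.save(f"{n}_{tag}.npy",im); u,v=np.round(proj(n,P)[0]).astype(int); h=hw if n=="scene" else int(hw*.75)
    x0,y0=max(u-h,0),max(v-h,0); c=im[y0:y0+2*h,x0:x0+2*h,::-1]; k=400/(2*h); print(n,"x0,y0",x0,y0,"scale",k); o.append(cv2.resize(c,(400,400),interpolation=cv2.INTER_CUBIC))
cv2.imwrite(f"pics/{tag}.png",np.hstack(o))
E
python3 look.py hov .617 .039 .16 50
```

```text
3.5 [0.6168 0.0358 0.1992] yaw -21.73 [-0.001 -0.002 -1.   ] q [ 0.45  0.35 -0.68  1.57  0.23  1.31 -0.64] F [ 0.09 -0.78 -0.12] [ 0.011 -0.085  0.024] w 1.002
scene x0,y0 132 165 scale 4.0
top x0,y0 152 138 scale 5.405405405405405
```

View pics/hov.png

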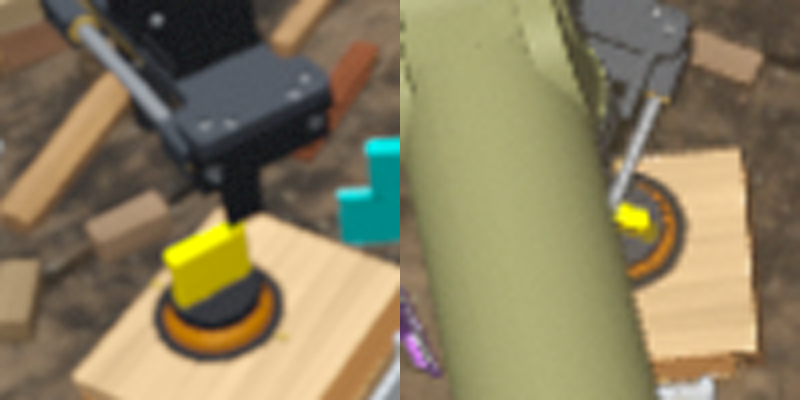

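Run:
```python
from h import *
a=np.radians(-21.7); y=np.array([np.cos(a),np.sin(a),0]); x=np.array([-np.sin(a),np.cos(a),0]); T=np.array([.6168,.0358,.1992])
for nm,s in(("far",1),("near",-1)):
  for off in(.0435,.0585):
    for xx in(-.0095,.0095):
      p=T+y*s*off+x*xx+[0,0,-.014]; print(nm,off,xx,((proj("scene",p)[0]-[132,165]+.5)*4).round(), ((proj("top",p)[0]-[152,138]+.5)*5.4).round())
b=np.radians(68.4);d=np.array([np.cos(b),np.sin(b),0]);n=np.array([-d[1],d[0],0])
for s in(1,-1):
  for m in (1,-1): print("bar",((proj("scene",np.array([.617,.039,.134])+s*d*.025+m*n*.006)[0]-[132,165]+.5)*4).round(),((proj("top",np.array([.617,.039,.134])+s*d*.025+m*n*.006)[0]-[152,138]+.5)*5.4).round()+[400,0])
```

```text
far 0.0435 -0.0095 [179. 120.] [241. 135.]
far 0.0435 0.0095 [149. 134.] [212. 125.]
far 0.0585 -0.0095 [166. 106.] [250. 113.]
far 0.0585 0.0095 [137. 120.] [221. 103.]
near 0.0435 -0.0095 [257. 206.] [189. 265.]
near 0.0435 0.0095 [227. 222.] [160. 254.]
near 0.0585 -0.0095 [272. 222.] [180. 287.]
near 0.0585 0.0095 [241. 238.] [151. 277.]
bar [177. 260.] [569. 208.]
bar [166. 248.] [576. 191.]
bar [252. 221.] [642. 234.]
bar [241. 210.] [649. 217.]
```

Emit:
step_arm --plan '[[[0,0,0],[0,0,0.02],0],[[0,0,0],[0,0,0.05],0],[[0,0,0],[0,0,0.08],0],[[0,0,0],[0,0,0.08],0],[[0,0,0],[0,0,0.08],0],[[0,0,0],[0,0,0.08],255],[[0,0,0],[0,0,0.08],255],[[0,0,0],[0,0,0.08],255],[[0,0,0],[0,0,0.08],255],[[0,0,0],[0,0,0.08],255]]'

```text
time: 4.85
position: [0.6171, 0.0383, 0.1195]
tool_rot: [2.598, 1.766, -0.0]
ft_force: [-0.5, 0.0, 0.2]
grip_width: 0.515
```

```bash
python3 look.py grip1 .617 .039 .12 50
```

```text
4.85 [0.6171 0.0383 0.1195] yaw -21.6 [-0. -0. -1.] q [ 0.43  0.41 -0.67  1.65  0.27  1.17 -0.68] F [-0.5   0.04  0.21] [-0.027 -0.073  0.027] w 0.515
scene x0,y0 135 177 scale 4.0
top x0,y0 154 141 scale 5.405405405405405
```

View pics/grip1.png

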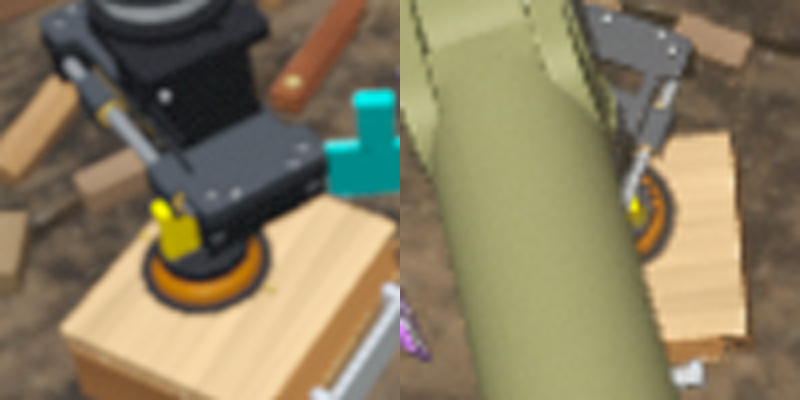

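The gripper has come down over the yellow bar at about (178,235) in the left crop, and the jaws are still closing. I'll finish closing before turning.

Emit:
step_arm --plan '[[[0,0,0],[0,0,0],255],[[0,0,0],[0,0,0],255],[[0,0,0],[0,0,0],255],[[0,0,0],[0,0,0],255],[[0,0,0],[0,0,0],255],[[0,0,0],[0,0,0],255],[[0,0,0],[0,0,0],255],[[0,0,0],[0,0,0],255],[[0,0,0],[0,0,0],255],[[0,0,0],[0,0,0],255]]'

```text
time: 6.2
position: [0.6167, 0.0385, 0.1195]
tool_rot: [-2.598, -1.766, 0.001]
ft_force: [-5.5, 0.6, 3.7]
grip_width: 0.133
```

```bash
python3 look.py grip2 .617 .039 .12 50
```

```text
6.2 [0.6167 0.0385 0.1195] yaw -21.59 [-0.001  0.    -1.   ] q [ 0.43  0.41 -0.67  1.65  0.27  1.17 -0.68] F [-5.52  0.59  3.69] [0.128 1.098 0.078] w 0.133
scene x0,y0 135 177 scale 4.0
top x0,y0 154 141 scale 5.405405405405405
```

Emit:
step_arm --plan '[[[0,0,0.06],[0,0,0],255],[[0,0,0.18],[0,0,0],255],[[0,0,0.3],[0,0,0],255],[[0,0,0.42],[0,0,0],255],[[0,0,0.54],[0,0,0],255],[[0,0,0.66],[0,0,0],255],[[0,0,0.78],[0,0,0],255],[[0,0,0.9],[0,0,0],255],[[0,0,1.0],[0,0,0],255],[[0,0,1.05],[0,0,0],255]]'

```text
time: 7.55
position: [0.6158, 0.0395, 0.1195]
tool_rot: [-3.133, -0.224, 0.004]
ft_force: [-6.2, 2.8, 4.6]
grip_width: 0.128
```

```bash
python3 look.py turn1 .617 .039 .12 50
```

```text
7.55 [0.6158 0.0395 0.1195] yaw -81.81 [-0.003  0.001 -1.   ] q [ 0.29  0.38 -0.49  1.66  0.19  1.15 -1.67] F [-6.18  2.78  4.62] [0.521 1.638 0.208] w 0.128
scene x0,y0 135 177 scale 4.0
top x0,y0 154 141 scale 5.405405405405405
```

View pics/turn1.png

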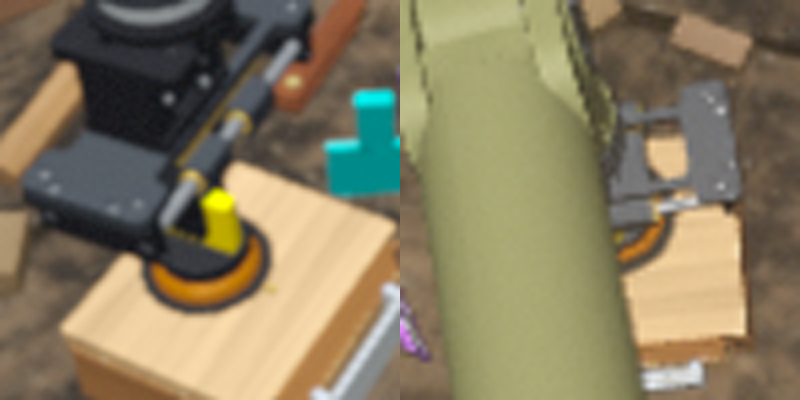

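The bar, at about (218,222) in the crop, has turned with the jaws. I'll continue into the stop.

Emit:
step_arm --plan '[[[0,0,0.03],[0,0,0],255],[[0,0,0.06],[0,0,0],255],[[0,0,0.09],[0,0,0],255],[[0,0,0.12],[0,0,0],255],[[0,0,0.14],[0,0,0],255],[[0,0,0.14],[0,0,0],255],[[0,0,0.14],[0,0,0],255],[[0,0,0.14],[0,0,0],255],[[0,0,0.14],[0,0,0],255],[[0,0,0.14],[0,0,0],255]]'

```text
time: 8.9
position: [0.6158, 0.0397, 0.1195]
tool_rot: [-3.141, -0.011, 0.004]
ft_force: [-7.2, 2.2, 4.8]
grip_width: 0.138
```

```bash
python3 look.py turn2 .617 .039 .12 50
```

```text
8.9 [0.6158 0.0397 0.1195] yaw -89.58 [-0.003  0.    -1.   ] q [ 0.27  0.37 -0.47  1.66  0.18  1.15 -1.8 ] F [-7.24  2.17  4.79] [0.512 1.613 0.799] w 0.138
scene x0,y0 135 177 scale 4.0
top x0,y0 154 141 scale 5.405405405405405
```

View pics/turn2.png

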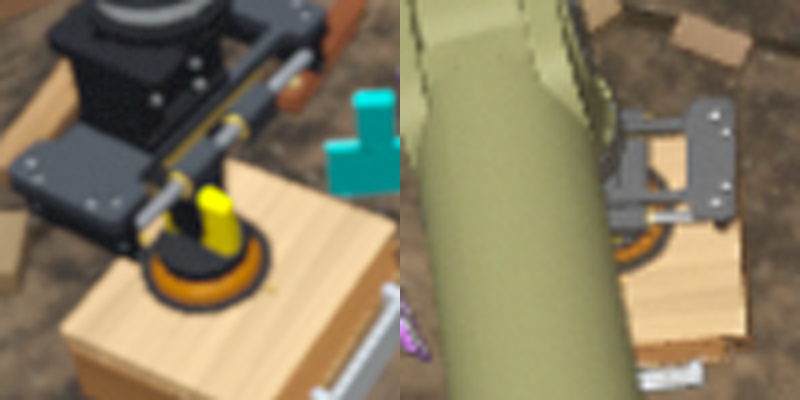

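Torque about z rose to 0.8 N m and the bar stopped following the jaws, so the cap is at its stop. I'll release and rise.

Emit:
step_arm --plan '[[[0,0,-0.03],[0,0,0],0],[[0,0,-0.05],[0,0,0],0],[[0,0,-0.05],[0,0,0],0],[[0,0,-0.05],[0,0,0],0],[[0,0,-0.05],[0,0,-0.01],0],[[0,0,-0.05],[0,0,-0.04],0],[[0,0,-0.05],[0,0,-0.08],0],[[0,0,-0.05],[0,0,-0.11],0],[[0,0,-0.05],[0,0,-0.11],0],[[0,0,-0.05],[0,0,-0.11],0]]'

```text
time: 10.25
position: [0.6168, 0.0382, 0.2291]
tool_rot: [3.14, 0.085, -0.001]
ft_force: [0.3, -0.1, 0.3]
grip_width: 0.996
```

```bash
python3 look.py rel1 .617 .039 .12 50; python3 go.py .617 .039 .23 -86.9  .506 -.2665 .20 -109
```

```text
10.25 [0.6168 0.0382 0.2291] yaw -86.92 [-0.001 -0.    -1.   ] q [ 0.29  0.29 -0.49  1.53  0.14  1.35 -1.72] F [ 0.25 -0.12  0.29] [ 0.021  0.074 -0.004] w 0.996
scene x0,y0 135 177 scale 4.0
top x0,y0 154 141 scale 5.405405405405405
(array([-0.1274,  0.2991,  0.03  ]), np.float64(0.3857))
```

View pics/rel1.png

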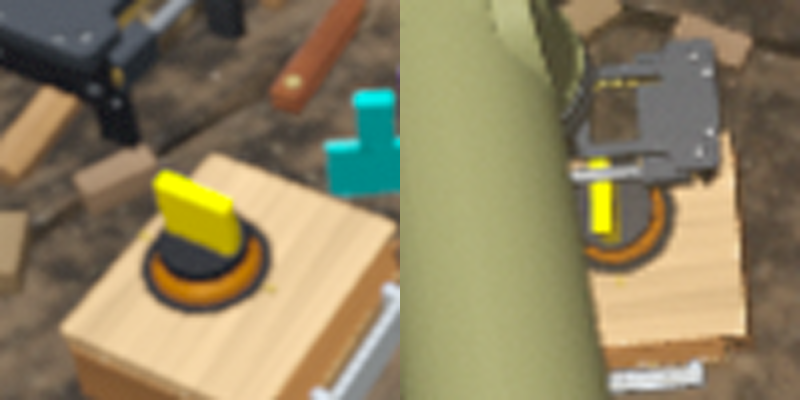

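The yellow bar at (200,210) in the left crop now points front to back, in line with the brass marks at (148,235) and (285,333), so the cap is closed. Next I'll move over the holder.

Emit:
step_arm --plan '[[[0,0,0.05],[-0.012,0.028,0],0],[[0,0,0.1],[-0.03,0.07,0],0],[[0,0,0.15],[-0.05,0.117,0.01],0],[[0,0,0.2],[-0.07,0.164,0.02],0],[[0,0,0.25],[-0.09,0.211,0.03],0],[[0,0,0.3],[-0.11,0.258,0.03],0],[[0,0,0.35],[-0.121,0.285,0.03],0],[[0,0,0.386],[-0.1274,0.2991,0.03],0],[[0,0,0.386],[-0.1274,0.2991,0.03],0],[[0,0,0.386],[-0.1274,0.2991,0.03],0]]'

```text
time: 11.6
position: [0.5071, -0.2649, 0.1996]
tool_rot: [-3.098, 0.514, -0.001]
ft_force: [0.0, 0.0, -0.2]
grip_width: 1.002
```

```bash
python3 look.py hov2 .506 -.266 .12 40
```

```text
11.6 [ 0.5071 -0.2649  0.1996] yaw -108.82 [ 0.001  0.001 -1.   ] q [ 0.67  0.19 -0.26  1.69  0.05  1.27 -1.5 ] F [ 0.04  0.02 -0.21] [0.082 0.011 0.026] w 1.002
scene x0,y0 245 132 scale 5.0
top x0,y0 250 177 scale 6.666666666666667
```

View pics/hov2.png

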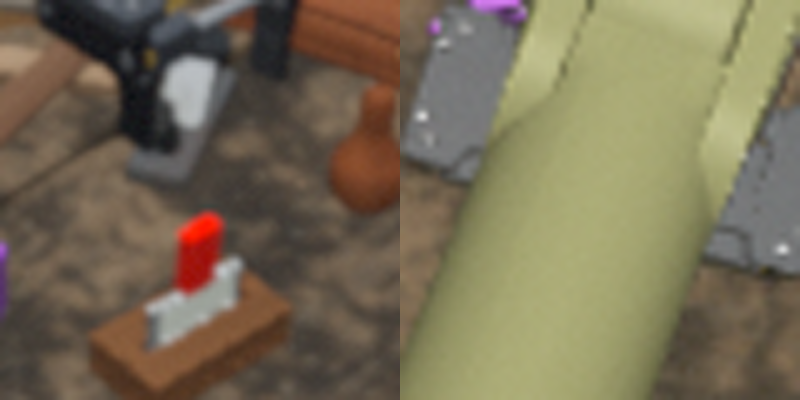

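Emit:
step_arm --plan '[[[0,0,0],[0,0,0.02],0],[[0,0,0],[0,0,0.05],0],[[0,0,0],[0,0,0.08],0],[[0,0,0],[0,0,0.105],0],[[0,0,0],[0,0,0.122],0],[[0,0,0],[0,0,0.122],0],[[0,0,0],[0,0,0.122],60],[[0,0,0],[0,0,0.122],100],[[0,0,0],[0,0,0.122],100],[[0,0,0],[0,0,0.122],100]]'

```text
time: 12.95
position: [0.5061, -0.2674, 0.0779]
tool_rot: [3.098, -0.519, 0.001]
ft_force: [-0.5, 0.0, -0.7]
grip_width: 0.654
```

```bash
python3 look.py pre .506 -.266 .09 40
```

```text
12.95 [ 0.5061 -0.2674  0.0779] yaw -109.04 [ 0. -0. -1.] q [ 0.66  0.3  -0.25  1.82  0.09  1.03 -1.53] F [-0.48  0.04 -0.7 ] [ 0.04  -0.012  0.038] w 0.654
scene x0,y0 244 140 scale 5.0
top x0,y0 249 178 scale 6.666666666666667
```

View pics/pre.png

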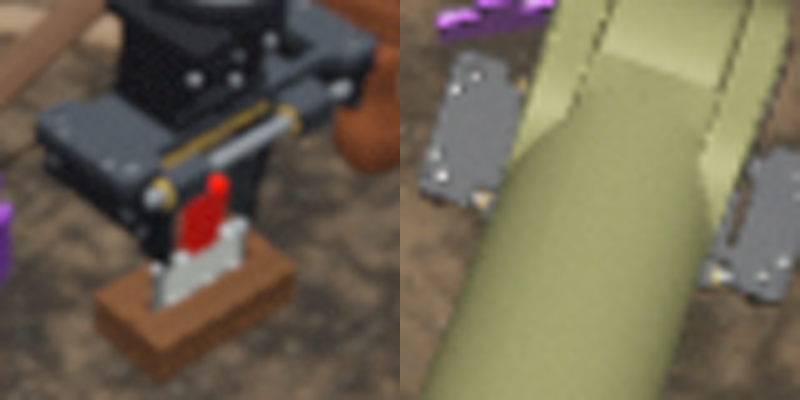

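The red tab at (203,225) in the left crop sits between the two fingers, so I'll close.

Emit:
step_arm --plan '[[[0,0,0],[0,0,0],255],[[0,0,0],[0,0,0],255],[[0,0,0],[0,0,0],255],[[0,0,0],[0,0,0],255],[[0,0,0],[0,0,0],255],[[0,0,0],[0,0,0],255],[[0,0,0],[0,0,0],255],[[0,0,0],[0,0,0],255],[[0,0,0],[0,0,0],255],[[0,0,0],[0,0,0],255]]' --squeeze 45

```text
time: 14.3
position: [0.506, -0.2673, 0.0776]
tool_rot: [3.098, -0.519, 0.0]
ft_force: [1.0, -0.2, -0.2]
grip_width: 0.29
```

```bash
python3 look.py gr .506 -.266 .09 40
```

```text
14.3 [ 0.506  -0.2673  0.0776] yaw -109.03 [ 0. -0. -1.] q [ 0.66  0.3  -0.25  1.82  0.09  1.03 -1.53] F [ 1.02 -0.25 -0.17] [ 0.067  0.057 -0.036] w 0.29
scene x0,y0 244 140 scale 5.0
top x0,y0 249 178 scale 6.666666666666667
```

Emit:
step_arm --plan '[[[0,0,0],[0,0,-0.005],255],[[0,0,0],[0,0,-0.015],255],[[0,0,0],[0,0,-0.03],255],[[0,0,0],[0,0,-0.05],255],[[0,0,0],[0,0,-0.075],255],[[0,0,0],[0,0,-0.1],255],[[0,0,0],[0,0,-0.122],255],[[0,0,0],[0,0,-0.122],255],[[0,0,0],[0,0,-0.122],255],[[0,0,0],[0,0,-0.122],255]]'

```text
time: 15.65
position: [0.5053, -0.267, 0.1984]
tool_rot: [-3.098, 0.519, 0.003]
ft_force: [-0.4, 0.1, -0.8]
grip_width: 0.292
```

```bash
python3 look.py lift .506 -.266 .17 40;python3 go.py .506 -.2665 .20 -109 .5128 .0317 .20 -85.8
```

```text
15.65 [ 0.5053 -0.267   0.1984] yaw -109.03 [-0.002  0.001 -1.   ] q [ 0.67  0.19 -0.26  1.69  0.05  1.27 -1.5 ] F [-0.38  0.09 -0.84] [ 0.044  0.011 -0.002] w 0.292
scene x0,y0 246 117 scale 5.0
top x0,y0 250 175 scale 6.666666666666667
(array([-0.0907, -0.2842,  0.    ]), np.float64(-0.4049))
```

View pics/lift.png

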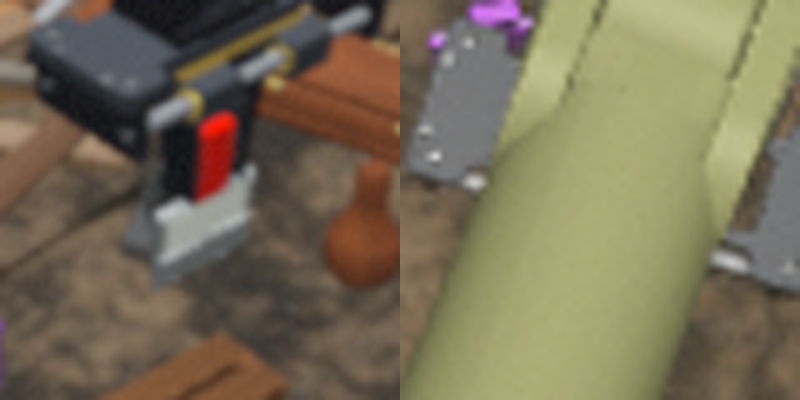

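The holder is out of the stand. Its white card, at (205,225) in the left crop, faces the robot side, so no half turn is needed. I'll go over the slot.

Emit:
step_arm --plan '[[[0,0,-0.04],[-0.008,-0.025,0],255],[[0,0,-0.09],[-0.02,-0.062,0],255],[[0,0,-0.15],[-0.034,-0.106,0],255],[[0,0,-0.21],[-0.048,-0.15,0],255],[[0,0,-0.27],[-0.062,-0.194,0],255],[[0,0,-0.33],[-0.076,-0.238,0],255],[[0,0,-0.38],[-0.085,-0.267,0],255],[[0,0,-0.405],[-0.0907,-0.2842,0],255],[[0,0,-0.405],[-0.0907,-0.2842,0],255],[[0,0,-0.405],[-0.0907,-0.2842,0],255]]'

```text
time: 17.0
position: [0.513, 0.0291, 0.1993]
tool_rot: [3.139, 0.11, -0.001]
ft_force: [-0.1, 0.1, 0.0]
grip_width: 0.293
```

```bash
python3 look.py ab .513 .032 .10 45
```

```text
17.0 [0.513  0.0291 0.1993] yaw -85.98 [-0.    -0.001 -1.   ] q [ 0.39  0.08 -0.52  1.82  0.04  1.25 -1.64] F [-0.09  0.09  0.04] [-0.002  0.04   0.039] w 0.293
scene x0,y0 178 203 scale 4.444444444444445
top x0,y0 161 175 scale 6.0606060606060606
```

View pics/ab.png

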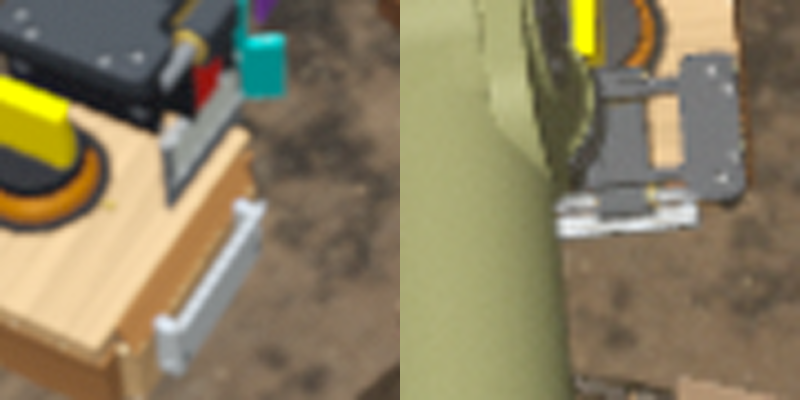

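```bash
cat > ov.py <<'E'
from fit import *
import sys
def overlay(tag,tcp,yaw,dx=0,dy=0,rack=(.5921,.0375,np.radians(4.2)),out="ov",c0=None,hw=(45,34)):
    th=np.radians(yaw+90); hz=tcp[2]-.0696
    hp=(tcp[0]+dx,tcp[1]+dy,th)
    def box(a,b,c,d,e,f): return [(x,y,z) for x in(a,b) for y in(c,d) for z in(e,f)]
    E=[(0,1),(2,3),(4,5),(6,7),(0,2),(1,3),(4,6),(5,7),(0,4),(1,5),(2,6),(3,7)]
    S=[(pose(hp,box(-.0025,.0025,-.035,.035,hz,hz+.05)),(0,0,255)),(pose(hp,box(-.006,.006,-.013,.013,hz+.05,hz+.094)),(255,0,255)),
       (pose(rack,box(-.084,-.075,-.04,.04,.019,.048)),(255,0,0)),(pose(rack,box(-.089,-.089,-.04,.04,.056,.056)),(255,255,0)),(pose(rack,box(-.065,.075,-.08,.08,.066,.066)),(0,255,0))]
    o=[]
    for n,h in zip(("scene","top"),hw):
        im=np.load(f"{n}_{tag}.npy")[:,:,::-1].copy(); u,v=np.round(proj(n,c0)[0]).astype(int); k=400/(2*h)
        c=cv2.resize(im[v-h:v+h,u-h:u+h],(400,400),interpolation=cv2.INTER_CUBIC)
        for X,col in S:
            q=((proj(n,X)-[u-h,v-h]+.5)*k)
            for a,b in E: cv2.line(c,tuple(int(w) for w in np.round(q[a])),tuple(int(w) for w in np.round(q[b])),col,1,cv2.LINE_AA)
        o.append(c)
    cv2.imwrite(f"pics/{out}.png",np.hstack(o))
E
python3 - <<'E'
from ov import *
overlay("ab",(.513,.0291,.1993),-85.98,out="ov1",c0=[.513,.032,.10])
E
```

```text
(no output)
```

View pics/ov1.png

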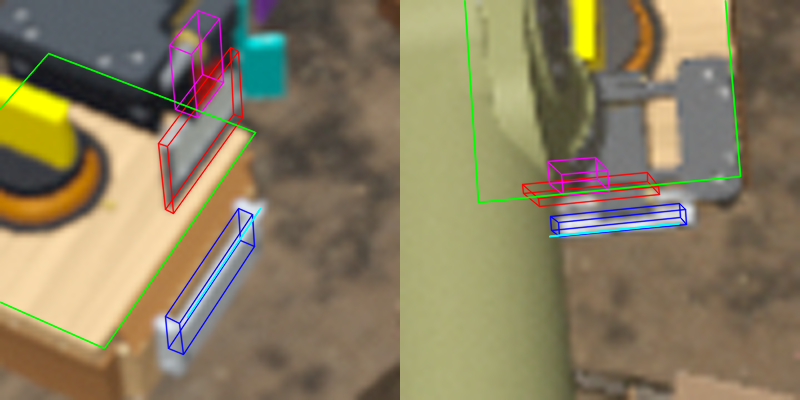

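Emit:
step_arm --plan '[[[0,0,0],[0,0,0.015],255],[[0,0,0],[0,0,0.035],255],[[0,0,0],[0,0,0.05],255],[[0,0,0],[0,0,0.05],255],[[0,0,0],[0,0,0.05],255],[[0,0,0],[0,0,0.05],255],[[0,0,0],[0,0,0.05],255],[[0,0,0],[0,0,0.05],255],[[0,0,0],[0,0,0.05],255],[[0,0,0],[0,0,0.05],255]]'

```text
time: 18.35
position: [0.5129, 0.031, 0.1495]
tool_rot: [3.139, 0.114, -0.0]
ft_force: [-0.2, -0.3, -1.7]
grip_width: 0.294
```

```bash
python3 look.py ab2 .513 .032 .08 35
python3 - <<'E'
from ov import *
s=ctrl.get_state()
overlay("ab2",s["position"],-85.9,out="ov2",c0=[.513,.032,.08],hw=(35,26))
E
```

```text
18.35 [0.5129 0.031  0.1495] yaw -85.83 [-0. -0. -1.] q [ 0.38  0.13 -0.52  1.88  0.07  1.15 -1.67] F [-0.15 -0.31 -1.7 ] [-0.008  0.045  0.011] w 0.294
scene x0,y0 189 219 scale 5.714285714285714
top x0,y0 169 183 scale 7.6923076923076925
```

View pics/ab2.png

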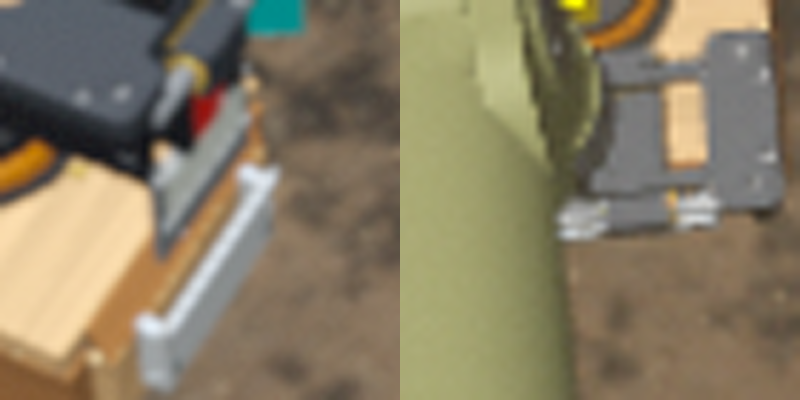

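View pics/ov2.png

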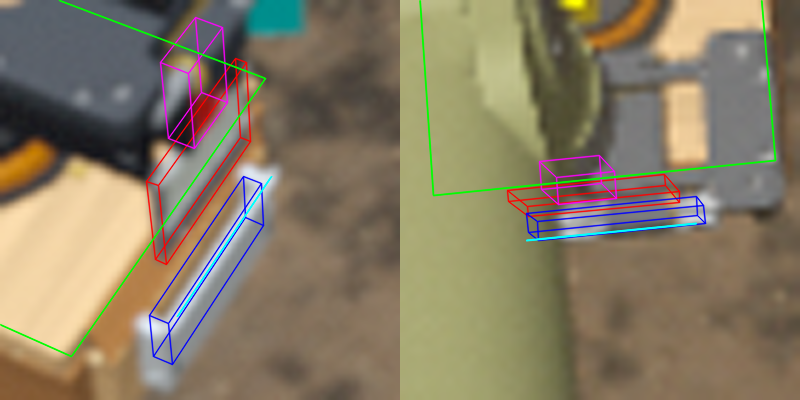

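Model and picture agree to about 1 px: in the left crop the plate's bottom corner is at (160,258) against a predicted (165,264), and the lip's far end is at (275,172). I'll nudge 1 mm outward and descend slowly into the channel, watching the force.

Emit:
step_arm --plan '[[[0,0,0],[-0.001,0,0.005],255],[[0,0,0],[-0.001,0,0.01],255],[[0,0,0],[-0.001,0,0.015],255],[[0,0,0],[-0.001,0,0.02],255],[[0,0,0],[-0.001,0,0.025],255],[[0,0,0],[-0.001,0,0.03],255],[[0,0,0],[-0.001,0,0.035],255],[[0,0,0],[-0.001,0,0.04],255],[[0,0,0],[-0.001,0,0.04],255],[[0,0,0],[-0.001,0,0.04],255]]'

```text
time: 19.7
position: [0.5126, 0.0309, 0.1096]
tool_rot: [-3.139, -0.115, -0.003]
ft_force: [4.1, 0.6, -3.1]
grip_width: 0.292
```

```bash
python3 look.py in1 .513 .032 .06 35
python3 - <<'E'
from ov import *
s=ctrl.get_state()
overlay("in1",s["position"],-85.9,out="ov3",c0=[.513,.032,.06],hw=(35,26))
E
```

```text
19.7 [0.5126 0.0309 0.1096] yaw -85.82 [ 0.002  0.    -1.   ] q [ 0.37  0.17 -0.52  1.92  0.1   1.07 -1.69] F [ 4.14  0.6  -3.08] [ 0.161 -1.188  0.164] w 0.292
scene x0,y0 189 224 scale 5.714285714285714
top x0,y0 169 184 scale 7.6923076923076925
```

View pics/in1.png

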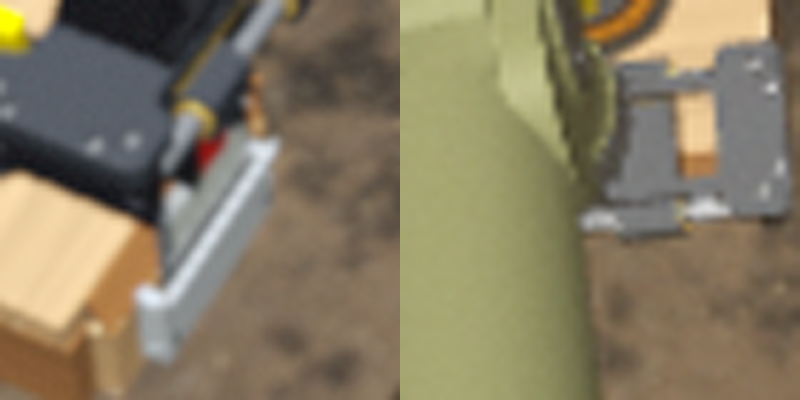

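View pics/ov3.png

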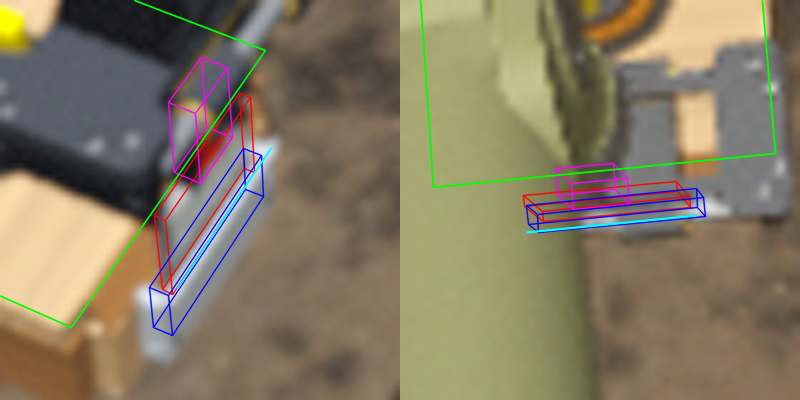

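A 4 N push in +x shows the plate bearing on the lip side. I'll ease back 2 mm and read the force again.

Emit:
step_arm --plan '[[[0,0,0],[0.001,0,0],255],[[0,0,0],[0.002,0,0],255],[[0,0,0],[0.002,0,0],255],[[0,0,0],[0.002,0,0.002],255],[[0,0,0],[0.002,0,0.004],255],[[0,0,0],[0.002,0,0.006],255],[[0,0,0],[0.002,0,0.008],255],[[0,0,0],[0.002,0,0.01],255],[[0,0,0],[0.002,0,0.01],255],[[0,0,0],[0.002,0,0.01],255]]'

```text
time: 21.05
position: [0.5139, 0.031, 0.0995]
tool_rot: [3.139, 0.114, -0.0]
ft_force: [-0.3, -0.1, 0.7]
grip_width: 0.296
```

```bash
python3 look.py in2 .513 .032 .06 35
```

```text
21.05 [0.5139 0.031  0.0995] yaw -85.83 [-0. -0. -1.] q [ 0.36  0.19 -0.52  1.93  0.11  1.05 -1.7 ] F [-0.32 -0.05  0.71] [ 0.06  -0.011  0.052] w 0.296
scene x0,y0 189 224 scale 5.714285714285714
top x0,y0 169 184 scale 7.6923076923076925
```

View pics/in2.png

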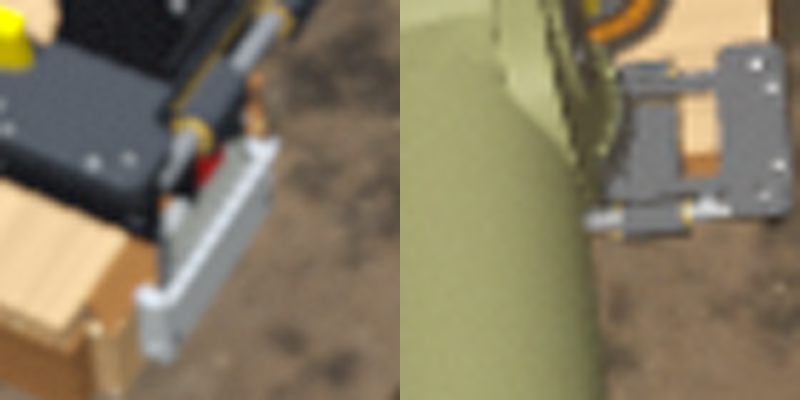

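The forces are near zero and the plate is behind the lip, with its edge just above the clip. Now I'll press in small steps.

Emit:
step_arm --plan '[[[0,0,0],[0,0,0.002],255],[[0,0,0],[0,0,0.004],255],[[0,0,0],[0,0,0.006],255],[[0,0,0],[0,0,0.007],255],[[0,0,0],[0,0,0.008],255],[[0,0,0],[0,0,0.008],255],[[0,0,0],[0,0,0.008],255],[[0,0,0],[0,0,0.008],255],[[0,0,0],[0,0,0.008],255],[[0,0,0],[0,0,0.008],255]]' --squeeze 55

```text
time: 22.4
position: [0.5141, 0.0311, 0.0922]
tool_rot: [3.139, 0.114, 0.001]
ft_force: [-1.3, 0.1, 6.1]
grip_width: 0.293
```

```bash
python3 look.py in3 .513 .032 .06 35
```

```text
22.4 [0.5141 0.0311 0.0922] yaw -85.83 [ 0. -0. -1.] q [ 0.36  0.2  -0.52  1.94  0.11  1.04 -1.7 ] F [-1.32  0.08  6.13] [-0.042  0.556  0.035] w 0.293
scene x0,y0 189 224 scale 5.714285714285714
top x0,y0 169 184 scale 7.6923076923076925
```

Emit:
step_arm --plan '[[[0,0,0],[0,0,0.001],255],[[0,0,0],[0,0,0.002],255],[[0,0,0],[0,0,0.003],255],[[0,0,0],[0,0,0.004],255],[[0,0,0],[0,0,0.005],255],[[0,0,0],[0,0,0.005],255],[[0,0,0],[0,0,0.005],255],[[0,0,0],[0,0,0.005],255],[[0,0,0],[0,0,0.005],255],[[0,0,0],[0,0,0.005],255]]'

```text
time: 23.75
position: [0.5144, 0.031, 0.0883]
tool_rot: [3.139, 0.114, 0.001]
ft_force: [-3.7, -0.6, 13.2]
grip_width: 0.292
```

```bash
python3 look.py in4 .513 .032 .06 35
```

```text
23.75 [0.5144 0.031  0.0883] yaw -85.83 [ 0.001 -0.001 -1.   ] q [ 0.36  0.2  -0.52  1.94  0.12  1.03 -1.7 ] F [-3.71 -0.64 13.23] [-0.098  1.239  0.028] w 0.292
scene x0,y0 189 224 scale 5.714285714285714
top x0,y0 169 184 scale 7.6923076923076925
```

Emit:
step_arm --plan '[[[0,0,0],[-0.0005,0,0],255],[[0,0,0],[-0.001,0,0],255],[[0,0,0],[-0.001,0,0.0005],255],[[0,0,0],[-0.001,0,0.001],255],[[0,0,0],[-0.001,0,0.0015],255],[[0,0,0],[-0.001,0,0.0015],255],[[0,0,0],[-0.001,0,0.0015],255],[[0,0,0],[-0.001,0,0.0015],255],[[0,0,0],[-0.001,0,0.0015],255],[[0,0,0],[-0.001,0,0.0015],255]]'

```text
time: 25.1
position: [0.5144, 0.0311, 0.0882]
tool_rot: [3.138, 0.114, 0.004]
ft_force: [-5.8, -1.5, 20.9]
grip_width: 0.295
```

```bash
python3 look.py in5 .513 .032 .06 35
python3 - <<'E'
from ov import *
s=ctrl.get_state()
overlay("in5",s["position"],-85.9,out="ov5",c0=[.513,.032,.06],hw=(35,26))
E
```

```text
25.1 [0.5144 0.0311 0.0882] yaw -85.83 [ 0.003 -0.001 -1.   ] q [ 0.36  0.2  -0.52  1.94  0.12  1.03 -1.7 ] F [-5.77 -1.52 20.89] [-0.059  1.497  0.028] w 0.295
scene x0,y0 189 224 scale 5.714285714285714
top x0,y0 169 184 scale 7.6923076923076925
```

View pics/in5.png

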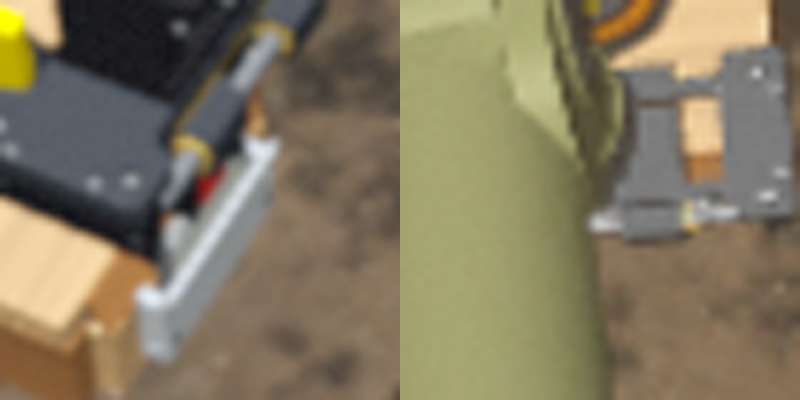

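View pics/ov5.png

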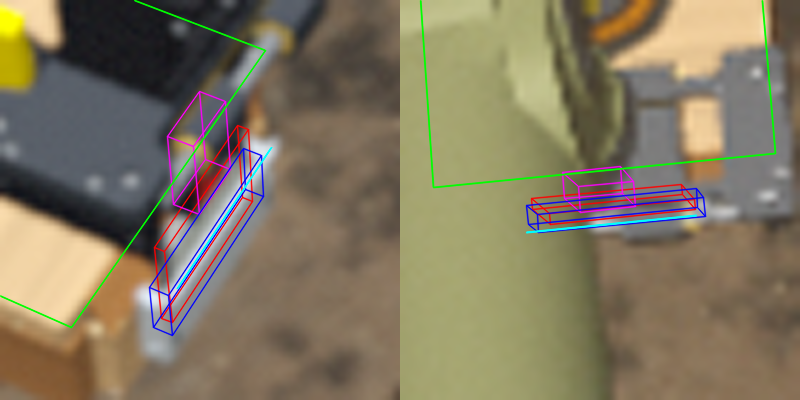

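Emit:
step_arm --plan '[[[0,0,0],[0,0,-0.0005],255],[[0,0,0],[0,0,-0.0005],255],[[0,0,0],[0,0,-0.0005],255],[[0,0,0],[0,0,-0.0005],255],[[0,0,0],[0,0,-0.0005],255],[[0,0,0],[0,0,-0.0005],255],[[0,0,0],[0,0,-0.0005],255],[[0,0,0],[0,0,-0.0005],255],[[0,0,0],[0,0,-0.0005],255],[[0,0,0],[0,0,-0.0005],255]]'

```text
time: 26.45
position: [0.5143, 0.0311, 0.0882]
tool_rot: [3.139, 0.114, 0.004]
ft_force: [-4.7, -1.1, 16.8]
grip_width: 0.293
```

```bash
python3 look.py fin .513 .032 .06 35
python3 - <<'E'
import numpy as np,cv2
o=[]
for t in("in2","fin"):
    im=np.load(f"scene_{t}.npy"); c=im[235:285,205:245,::-1]; o.append(cv2.resize(c,(400,500),interpolation=cv2.INTER_CUBIC))
cv2.imwrite("pics/cmp.png",np.hstack(o))
# cap bar line in final scene/top pictures
im=np.load("scene_fin.npy").astype(int); m=(im[...,0]>180)&(im[...,1]>160)&(im[...,2]<60); v,u=np.nonzero(m); print(u.mean(),v.mean(),m.sum())
im=np.load("scene_rel1.npy").astype(int); m=(im[...,0]>180)&(im[...,1]>160)&(im[...,2]<60); v,u=np.nonzero(m); print(u.mean(),v.mean(),m.sum())
E
```

```text
26.45 [0.5143 0.0311 0.0882] yaw -85.83 [ 0.003 -0.001 -1.   ] q [ 0.36  0.2  -0.52  1.94  0.12  1.03 -1.7 ] F [-4.74 -1.09 16.79] [-0.072  1.245 -0.023] w 0.293
scene x0,y0 189 224 scale 5.714285714285714
top x0,y0 169 184 scale 7.6923076923076925
183.12017167381975 228.88841201716738 233
183.18260869565216 228.89565217391305 230
```

View pics/cmp.png

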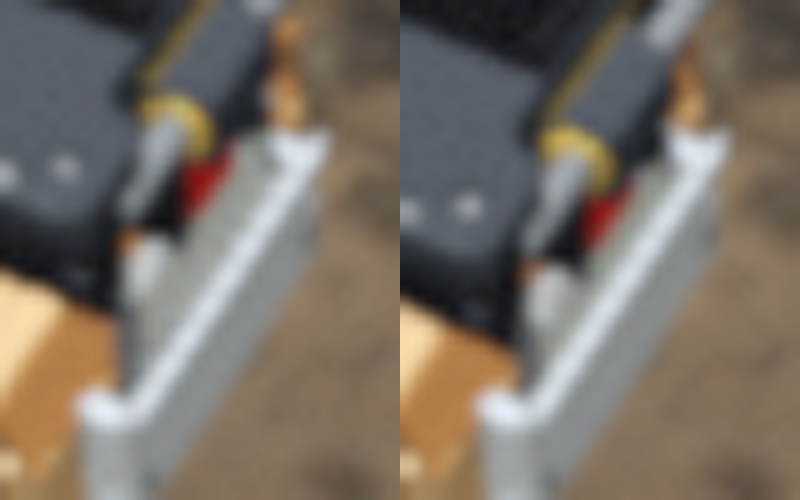

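The plate's top corner and the gripper moved down by nearly the same amount (about 3.0 and 3.5 px), so the plate has not slipped visibly in the jaws. The tool stands at a hard stop within 0.4 mm of the computed home height, at 17 N. The cap bar has not moved since it was released. I'll hand in.

Run:
```python
from bench import ctrl
print(ctrl.close_job()); s=ctrl.get_state(); print(s["time"],s["position"],s["ft_force"],s["grip_width"])
```

```text
the job is handed in; nothing more can be done
None
the job is handed in; nothing more can be done
```

The cap is closed, and I handed the job in with the label holder pressed home behind the lip and still in the gripper. `close_job` reports no verdict, so success is judged only from my own checks.

**What I did:**
- I turned the cap about 64° clockwise by its yellow bar to the stop. Torque rose from 0.2 to 0.8 N m, and the picture after release showed the bar in line with the brass marks.
- I took the red-tabbed holder from its stand. The picture showed the white card on the robot-facing side, so it needed no half turn.
- I lowered it behind the lip and pressed it onto the clip. On the way it pushed on the lip with 4 N, and easing back 2 mm cleared that.

**Last checks (26.5 s of the 48 s):**
- **Height:** the TCP was at 88.2 mm, against 88.6 mm computed for fully home. It did not move when I commanded another 1.5 mm, so it was at a hard stop.
- **Force:** upward force was 16.8 N.
- **Grip:** the jaws were on the tab at about 25.5 mm, with a 55 N squeeze.
- **Cap bar:** it had not moved in the picture since release.

**Disagreements:**
- A side force of about 5 N remained, with the plate leaning on the front board.
- In the picture the plate's top dropped about 0.5 px less than the gripper, roughly 1.5 mm. That is about what I can resolve there, and the hard stop at the expected height speaks against slip.
- The two cameras differed by 2–5 mm on the rack position, so I used a joint fit. The cap grasp agreed with it.

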